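# Release the copper plate from the engraving jig

## Robot

A 6-joint arm with a two-finger parallel gripper is mounted at the origin on the work surface. World frame = base frame: x ahead of the robot, y to its left, z up, the work surface at z = 0. Lengths are in m, angles in rad, forces in N, time in s.
With the tool pointing down it reaches from about 0.35 to 0.775 m from the base axis. Payload 7.3 kg.
Tool frame: the origin (TCP) lies on the mounting face of the last link; the fingertips stand 178 mm ahead of it and the grasp point (between the pads) lies 159 mm ahead of it; z points along the fingers, y is the line along which they close (so a half turn about z gives the same grasp; the last joint's range is limited). The gripper opens to 92 mm and grips with 3 to 60 N. Pads are 19 mm wide; open, the fingers measure 130 mm over their backs; the gripper's body (75 mm by 190 mm) begins 47 mm behind the grasp point.
Start: joints at [1.048, 0.342, 1.524, -0, 1.275, -0.146], TCP at [0.193, 0.488, 0.405] pointing down, gripper open.
Joint ranges: [-2.53, 2.53], [-0.77, 2.02], [0.04, 2.7], [-1, 4.14], [0.28, 2.66], [-3.11, 3.11]. Speed limits (rad/s): [2.57, 2.57, 3.14, 3.14, 3.14, 3.14].

## Interface

Orientations are given as a unit quaternion [w, x, y, z].
In Python, from rig import status, optics, job, models gives the robot as it stands.
- The arm moves only by the tool step_arm, never from a script. Its argument "moves" is one flat list of numbers, 7 for each row, row after row: the shift along the tool's x, y, z in units of 25 mm (1.0 is 25 mm), then the turn, a rotation vector about the tool's x, y, z in units of 6 degrees (1.0 is 6 degrees), then the closure, from 0 (fully open) to 1 (shut). A call has 1 to 5 rows; each row shifts and turns the commanded pose from where the row before left it, along the tool's axes as they then stand; what a row does not reach is not made up. A row lasts 1/8 s, in which the tool goes at most 62.5 mm and 10.7 degrees, less where a joint would pass 70% of its speed; a pose out of reach is approached as far as the arm can. A call is refused whole if a number of a shift passes 1 or a number of a turn 1, either way. A call with a gripper value outside its range is refused whole. The fingers move at their own pace and stop on an object; "force" is the grip in N (left out, the last holds). Time passes only in rows, so rows that do not move let the fingers close. It gives the time, the measured TCP pose, the force, the opening and the grip force at its end, in the units of the state.
- status.get_obs(): the state, without advancing time (a new reading comes with each control period).
- optics.grab_frame(name): name is "side" or "top"; returns a dict with "pixels" (384x512x3 uint8, blue, green, red), "fx", "fy", "cx", "cy" (pixels), "k1" (the pictures are not rectified: a ray, as slopes to the right and down, at radius r is drawn at 1 + k1 r^2 times it, then the intrinsics apply), "view" (4x4, takes a point from world to camera coordinates). Camera axes: x right, y down, z forward; pixel columns grow to the right and rows downward; lengths in m; the calibration is good to about 2 mm. A picture is of the moment at which its call begins. There is no depth.
- job.close_job(): hands the job in; it is judged then, once.
Trained networks look in a picture, given as the dict that the camera call returned (one of the last four; its "shot" number tells which), for a name from the list of things; names that differ only in an ending like _2 or _b are one class to them, and where a whole thing is asked for, a point or a joint stands for the part that bears it (a point fixed in the world has none). Each returns a list of dicts, best first, with "conf" (0 to 1); they miss things now and then, are a little off and sometimes report something else, mostly with a low value. They report only what shows in the picture. A call takes as long as a camera call.
- models.trace(query, picture): "pixels" (384x512 bool, what is visible of it) and "point" ([column, row] in pixels, amid what is visible of it).
- models.spot_point(query, picture): "point" ([column, row] in pixels: a listed point, or the origin of a listed thing).
The state is a dict: "time": time; "joints": joint angles; "joint_velocities": joint speeds; "tau": joint torques, N m; "tcp_pos": TCP position; "tcp_rot": TCP orientation; "wrist_force": force on the tool from outside, world axes, zero at the start; "moment": the same for the moment, N m; "width": opening from 0.0 (shut) to 1.0 (fully open); "gripper_force": force on a finger pad.
Only numpy, scipy, OpenCV 4.12 (cv2) and the standard library are available. Lean on these libraries where they do the work, as an engineer would, in place of code of your own. Each camera call takes 0.05 s, during which the arm holds its last target. There are 200 camera calls.

## Task

Free the copper plate in the engraving jig: press the jig's two red buttons down together, one fingertip on each, and keep both down until the brass jaw has glided all the way open, then let both buttons come back up and move away. Leave the copper plate lying where it is and do not disturb the can, the jar or the tube.

Things in the scene. Friction and masses are not known exactly. Their poses are not given: they have to be found in the camera images.
- jig: Engraving jig fixed to the table: dark wooden board 210 x 150 x 12 mm. Origin: centre of its underside, on the table; x runs along its 210 mm length from the button end towards the plate, y across it, z up. At the -x end a grey block 50 (x) x 110 (y) mm, centred 80 mm from the origin, top at 34 mm height, carries the two buttons; at the +x end is a fixed aluminium fence 110 mm wide, 24 mm high. Between them lie the brass jaw and the copper plate.
- left_button_top (a point): Centre of the top face of the left red button (jig frame x -80, y +30 mm): round cap 28 mm across, its top 48 mm above the table when up, 11 mm above the black collar (36 mm across) round it; it moves with the button. The two buttons are 60 mm apart, centre to centre, and nothing between them is higher than 37 mm.
- right_button_top (a point): Centre of the top face of the right red button (jig frame x -80, y -30 mm), otherwise the same as the left.
- left_button (a joint): Travel of the left button, m: 0 up, 0.007 fully down. Spring: about 2 N to start, 6 N fully down, plus up to 1.5 N of catch friction; it comes up by itself, but stays about 4 mm down under the jaw if let go while the jaw is part open. Its catch is clear of the jaw beyond about 0.0045 down.
- right_button (a joint): Travel of the right button, m; the same as the left.
- jaw (a joint): Opening of the brass jaw, m: 0 closed on the plate, 0.030 fully open. While both buttons are down a damped spring slides it towards the buttons in about 3 s; either button let up too early catches it and it stops (press both again to go on). Fully open, the catches lock it there and the buttons come up.
- jaw_mid (a point): Middle of the top of the brass jaw, a bar 14 (x) x 110 (y) mm, top 24.5 mm above the table; closed it is at jig x -13 mm, fully open at x -43 mm. Its two steel tongues run into the grey block.
- plate: Loose copper plate 80 (x) x 100 (y) x 4 mm lying flat on the jig's board between jaw and fence. Origin: centre of its underside, 12 mm above the table. To be left alone.
- can: Loose can with a pale label, 66 mm across, 85 mm high, standing near the jig; origin at the centre of its underside. To be left alone.
- jar: Loose jar with a blue label and black lid, 52 mm across, 75 mm high, standing near the jig; origin at the centre of its underside. To be left alone.
- tube: Loose copper tube 48 mm across, 60 mm high, standing on end near the jig; origin at the centre of its underside. To be left alone.

How it is judged:
By the outcome, as a careful person would: the job done as asked, in the order asked, and still so for the second after the job is handed in, with the robot touching nothing.
It also fails if it takes over 32 s, if anything falls off the work surface, if the arm or the gripper's body presses on something with over 40 N, if the wrist force passes 120 N, or if a joint passes its speed limit or range.

## Working session

There is one attempt and no reset: what is moved stays moved. The work goes in short steps, Python scripts to look and compute and a tool call to move; the robot and the scene stay as the last step left them, time stands still between calls to the robot, and variables do not carry over. Pictures are saved under pics/ and viewed, at most 10 in all, crops included, and the job is handed in when it is done.

Besides the shell and the picture viewer there is one more tool, called after "Call:" by a JSON object that holds its "op" and its "data". step_arm: Moves the arm, as the interface text tells. Its arguments: {"type":"object","properties":{"moves":{"type":"array"},"force":{"type":"number"}},"required":["moves"]}

```bash
mkdir -p pics
cat > h.py <<'E'
import numpy as np, cv2
from rig import status, optics, job, models
from scipy.optimize import least_squares
def proj(P,f):
    c=(f["view"]@np.append(P,1))[:3]; s=c[:2]/c[2]; s=s*(1+f["k1"]*(s@s))
    return np.array([f["fx"]*s[0]+f["cx"],f["fy"]*s[1]+f["cy"]])
def onplane(uv,f,z):
    s=lambda p:proj([p[0],p[1],z],f)-uv
    return least_squares(s,[0.5,0.0]).x
E
python3 - <<'E'
from h import *
F={n:optics.grab_frame(n) for n in("top","side")}
for n,f in F.items(): cv2.imwrite(f"pics/{n}0.png",f["pixels"])
Z=dict(left_button_top=.048,right_button_top=.048,jaw_mid=.0245,jig=0,plate=.012,can=0,jar=0,tube=0)
for n,f in F.items():
    for q,z in Z.items():
        r=models.spot_point(q,f)[:2]
        print(n,q,[(np.round(a["point"],1).tolist(),round(a["conf"],2),onplane(np.array(a["point"]),f,z).round(4).tolist()) for a in r])
    print(np.linalg.inv(f["view"])[:3,3])
o=status.get_obs();print(o["time"],o["tcp_pos"],o["tcp_rot"],o["width"])
E
```

```text
top left_button_top [([221.9, 283.6], 0.51, [0.478, 0.1115])]
top right_button_top [([256.6, 277.1], 0.63, [0.4825, 0.0521])]
top jaw_mid [([234.8, 242.0], 0.78, [0.547, 0.084])]
top jig [([234.9, 239.9], 0.65, [0.5525, 0.0844])]
top plate [([228.9, 216.6], 0.55, [0.5951, 0.0908])]
top can [([317.6, 207.7], 0.64, [0.5961, -0.0758])]
top jar [([159.0, 242.8], 0.59, [0.5618, 0.224])]
top tube [([207.8, 153.1], 0.61, [0.7236, 0.1205])]
[0.49679097 0.05789824 0.73708121]
side left_button_top [([190.8, 179.2], 0.43, [0.4778, 0.1035])]
side right_button_top [([189.9, 195.9], 0.53, [0.4803, 0.0469]), ([227.3, 189.5], 0.41, [0.5585, 0.067])]
side jaw_mid [([225.8, 192.4], 0.95, [0.5545, 0.0853])]
side jig [([229.3, 201.0], 0.72, [0.5618, 0.0843])]
side plate [([244.2, 193.9], 0.6, [0.5955, 0.0944])]
side can [([244.6, 255.8], 0.98, [0.593, -0.079])]
side jar [([225.8, 165.5], 0.84, [0.5521, 0.2185])]
side tube [([295.1, 190.7], 0.65, [0.7145, 0.1186])]
[ 0.57764345 -0.64180989  0.63567769]
0.9 [0.19314821 0.48817849 0.40475795] [3.21803036e-05 1.87280288e-01 9.82306514e-01 6.96344240e-05] 0.9998640491376237
```

View pics/top0.png

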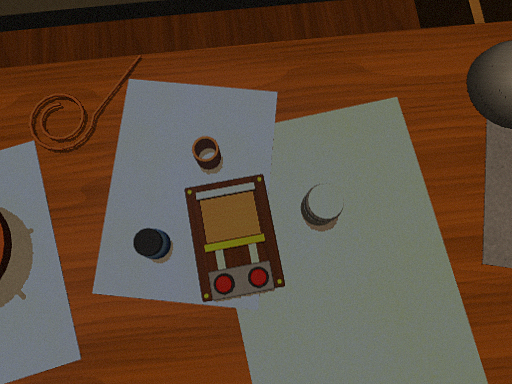

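View pics/side0.png

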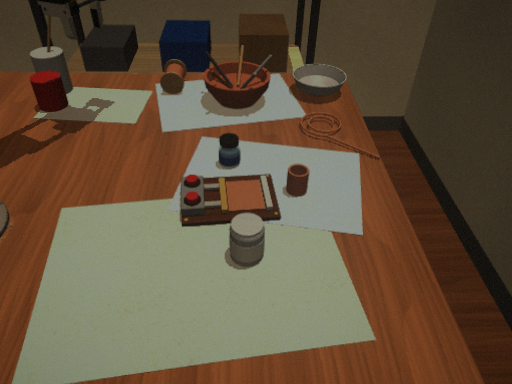

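The top view shows the buttons at (224,284) and (258,277), with the jaw closed at about row 242. The jar stands left of the jig, the can right and the tube beyond it, and the buttons have free space around them. In the side view the buttons are at (192,181) and (192,199). I'll refine these from the red blobs.

```bash
cat >> h.py <<'E'
def reds(f):
    b,g,r=[c.astype(int) for c in cv2.split(f["pixels"])]
    m=((r>90)&(g<0.35*r)&(b<0.4*r)).astype(np.uint8)
    n,l,s,c=cv2.connectedComponentsWithStats(m)
    out=[]
    for i in range(1,n):
        if s[i,4]>25: out.append((c[i],s[i,4],s[i,:4].tolist()))
    return out
E
python3 - <<'E'
from h import *
from scipy.spatial.transform import Rotation as R
for n in("top","side"):
    f=optics.grab_frame(n)
    for c,a,b in reds(f): print(n,c.round(1),a,b,onplane(c,f,.048 if n=="top" else .046).round(4))
    for q in("jaw","plate","jig"):
        r=models.trace(q,f)
        if r:
            ys,xs=np.nonzero(r[0]["pixels"]); z={"jaw":.0245,"plate":.016,"jig":.012}[q]
            bx=cv2.boxPoints(cv2.minAreaRect(np.c_[xs,ys].astype(np.float32)))
            print(q,n,round(r[0]["conf"],2),[onplane(p,f,z).round(3).tolist() for p in bx])
o=status.get_obs();q=o["tcp_rot"];print(R.from_quat(q[[1,2,3,0]]).as_matrix().round(3))
E
```

```text
top [258.  276.8] 184 [251, 270, 15, 15] [0.4827 0.0497]
top [223.1 283.5] 188 [216, 276, 15, 16] [0.478  0.1096]
jaw top 0.78 [[0.549, 0.141], [0.559, 0.031], [0.511, 0.027], [0.501, 0.135]]
plate top 0.76 [[0.632, 0.143], [0.638, 0.041], [0.556, 0.036], [0.55, 0.136]]
jig top 0.94 [[0.657, 0.176], [0.671, 0.018], [0.46, 0.003], [0.449, 0.153]]
side [44.  76.3] 265 [30, 71, 30, 12] [-0.0062  0.6183]
side [191.4 178.1] 62 [186, 175, 12, 7] [0.4784 0.1101]
side [191.6 195.4] 77 [186, 192, 12, 8] [0.4833 0.0507]
jaw side 0.73 [[0.503, 0.13], [0.553, 0.134], [0.559, 0.019], [0.513, 0.015]]
plate side 0.68 [[0.551, 0.135], [0.641, 0.144], [0.64, 0.039], [0.557, 0.031]]
jig side 0.68 [[0.443, 0.159], [0.677, 0.181], [0.67, 0.007], [0.466, -0.008]]
[[-0.93   0.368  0.   ]
 [ 0.368  0.93   0.   ]
 [ 0.     0.    -1.   ]]
```

Call:
{"op": "step_arm", "data": {"moves": [0,0,0,0,0,-0.87,0.55,-0.3,-0.5,0,0,0,-0.87,0.55,-0.4,-0.5,0,0,0,-0.87,0.55,-0.4,-0.6,0,0,0,-0.87,0.55,-0.4,-0.7,0,0,0,-0.87,0.55]}}

```text
time: 1.92
tcp_pos: [0.2226, 0.4259, 0.4048]
tcp_rot: [0.0, -0.041, 0.999, 0.0]
wrist_force: [0.3, -0.5, 0.2]
width: 0.505
gripper_force: 0.0
```

Call:
{"op": "step_arm", "data": {"moves": [-0.6,-0.9,0,0,0,0,0.55,-0.6,-0.9,0,0,0,0,0.55,-0.6,-0.9,0,0,0,0,0.55,-0.6,-0.9,0,0,0,0,0.55,-0.6,-0.9,0,0,0,0,0.55]}}

```text
time: 2.55
tcp_pos: [0.3065, 0.3193, 0.4048]
tcp_rot: [0.0, -0.039, 0.999, 0.0]
wrist_force: [0.1, 0.5, -0.2]
width: 0.451
gripper_force: 0.0
```

```bash
cat >> h.py <<'E'
def rem(T,yaw):
    from scipy.spatial.transform import Rotation as R
    o=status.get_obs();M=R.from_quat(np.array(o["tcp_rot"])[[1,2,3,0]]).as_matrix()
    y=M[:,1]; a=np.degrees(np.arctan2(y[1],y[0]))
    print("t",o["time"],"tcp",o["tcp_pos"].round(4),"units",(M.T@(np.array(T)-o["tcp_pos"])/.025).round(3),"yaw units toolz",round(-(yaw-a)/6,3),"width",o["width"],"F",o["wrist_force"].round(2),M[:,2].round(4))
E
python3 -c "
from h import *
rem([.4806,.080,.26],94.6)"
```

```text
t 2.55 tcp [0.3065 0.3193 0.4048] units [ -6.188 -10.093   5.793] yaw units toolz -0.014 width 0.45120668478645454 F [ 0.05  0.52 -0.17] [ 3.e-04  3.e-04 -1.e+00]
```

Call:
{"op": "step_arm", "data": {"moves": [-0.6,-1,0.3,0,0,0,0.55,-0.6,-1,0.3,0,0,0,0.55,-0.6,-1,0.3,0,0,0,0.55,-0.6,-1,0.3,0,0,0,0.55,-0.6,-1,0.3,0,0,0,0.55]}}

```text
time: 3.18
tcp_pos: [0.3911, 0.2005, 0.3671]
tcp_rot: [0.0, -0.039, 0.999, 0.0]
wrist_force: [-0.3, 0.1, -0.3]
width: 0.447
gripper_force: 0.0
```

Call:
{"op": "step_arm", "data": {"moves": [-0.6,-1,0.7,0,0,0,0.55,-0.6,-1,0.7,0,0,0,0.55,-0.6,-1,0.7,0,0,0,0.55,-0.6,-1,0.7,0,0,0,0.55,-0.6,-0.9,0.7,0,0,0,0.55]}}

```text
time: 3.8
tcp_pos: [0.4756, 0.0842, 0.2793]
tcp_rot: [0.0, -0.039, 0.999, 0.0]
wrist_force: [0.5, 0.1, 0.3]
width: 0.453
gripper_force: 0.0
```

Call:
{"op": "step_arm", "data": {"moves": [0,0,0.5,0,0,0,0.55,0,0,0,0,0,0,0.55]}}

```text
time: 4.05
tcp_pos: [0.4743, 0.0855, 0.2664]
tcp_rot: [-0.001, -0.039, 0.999, 0.0]
wrist_force: [-0.3, -0.0, 0.1]
width: 0.452
gripper_force: 0.0
```

```bash
python3 -c "
from h import *
rem([.4806,.080,.24],94.6)
ims=[]
for n,(u,v) in dict(top=(240,260),side=(200,180)).items():
    f=optics.grab_frame(n); ims.append(cv2.resize(f['pixels'][v-75:v+75,u-50:u+50],None,fx=4,fy=4,interpolation=2))
    for c,a,b in reds(f): print(n,c.round(1),a,b)
cv2.imwrite('pics/near.png',np.hstack(ims))"
```

```text
t 4.05 tcp [0.4743 0.0855 0.2664] units [-0.236 -0.238  1.055] yaw units toolz -0.017 width 0.4518218534890767 F [-0.28 -0.02  0.09] [-2.6e-03  3.0e-04 -1.0e+00]
side [44.5 76.5] 283 [30, 71, 30, 12]
```

View pics/near.png

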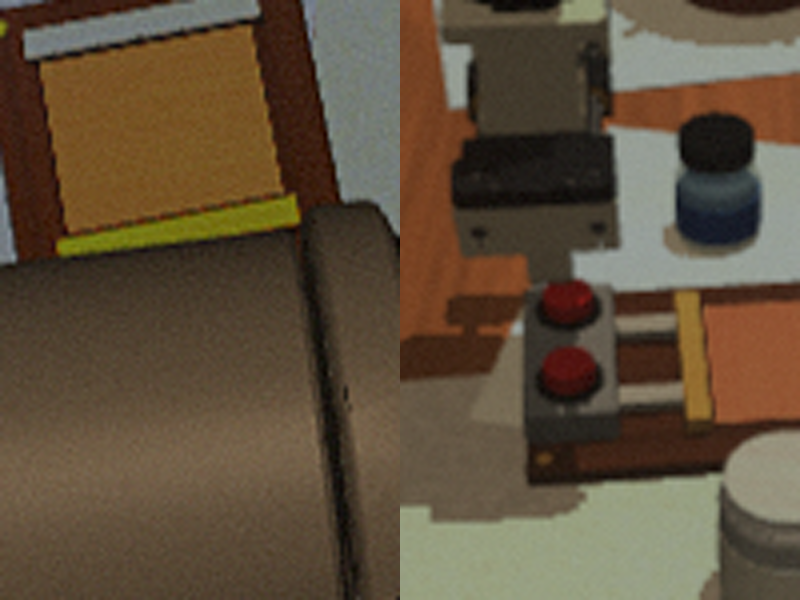

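Top view: the gripper hides the buttons, and the jaw is still closed. Side view: both buttons are clear, and the gripper is above and slightly left of them. I'll check where the fingertips should appear in the picture.

```bash
python3 -c "
from h import *
f=optics.grab_frame('side')
crop=lambda p:((p-np.array([150,105]))*4+np.array([400,0])).round(0)
o=status.get_obs();t=o['tcp_pos'];y=np.array([-.08,.997,0])
for s in(-1,1):
  for h in(.112,.178): print(s,h,crop(proj(t+y*.030*s-[0,0,h],f)))
print(crop(proj([.478,.11,.048],f)),crop(proj([.483,.05,.048],f)))
cv2.imwrite('pics/near2.png',cv2.resize(f['pixels'][130:230,140:260],None,fx=6,fy=6,interpolation=2))
"
```

```text
-1 0.112 [538. 184.]
-1 0.178 [549. 290.]
1 0.112 [539. 118.]
1 0.178 [549. 222.]
[564. 290.] [565. 360.]
```

View pics/near2.png

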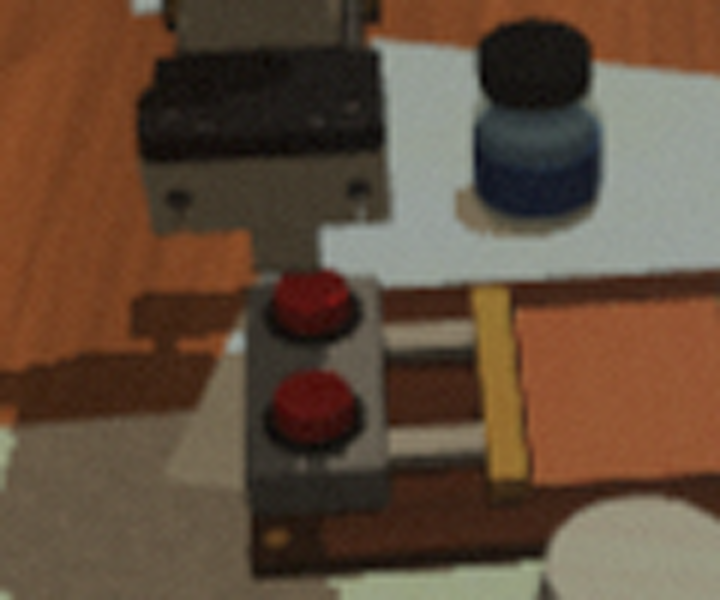

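The near fingertip shows at full-image pixel (188,175), within about 2 px of the prediction. I'll correct the offset, then lower to just above the caps.

Call:
{"op": "step_arm", "data": {"moves": [-0.12,-0.12,0.4,0,0,0,0.55,-0.12,-0.12,0.5,0,0,0,0.55,0,0,0.4,0,0,0,0.55,0,0,0,0,0,0,0.55]}}

```text
time: 4.7
tcp_pos: [0.4811, 0.0796, 0.2335]
tcp_rot: [-0.001, -0.039, 0.999, 0.0]
wrist_force: [-0.5, -0.8, 0.6]
width: 0.449
gripper_force: 0.0
```

```bash
python3 -c "
from h import *
f=optics.grab_frame('side')
rem([.4806,.080,.219],94.6)
cv2.imwrite('pics/near3.png',cv2.resize(f['pixels'][130:230,140:260],None,fx=6,fy=6,interpolation=2))
"
```

```text
t 4.75 tcp [0.4813 0.0796 0.2341] units [0.027 0.018 0.605] yaw units toolz -0.016 width 0.44667624398038636 F [-0.2   0.38  0.53] [-1.4e-03  1.0e-04 -1.0e+00]
```

View pics/near3.png

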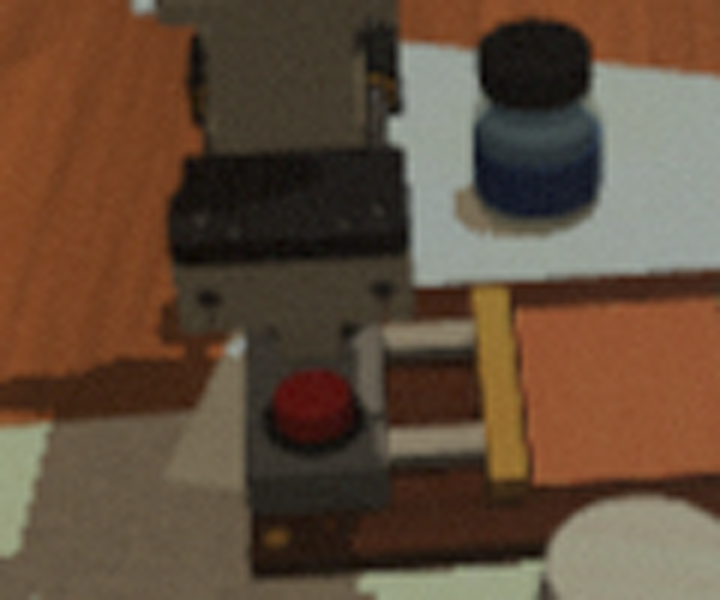

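The near finger stands over the right button, with its column (about 315) aligned to the cap. Pressing.

Call:
{"op": "step_arm", "data": {"moves": [0,0,0.2,0,0,0,0.55,0,0,0.2,0,0,0,0.55,0,0,0.15,0,0,0,0.55,0,0,0.05,0,0,0,0.55,0,0,0,0,0,0,0.55]}}

```text
time: 5.38
tcp_pos: [0.4816, 0.0796, 0.2204]
tcp_rot: [0.001, -0.039, 0.999, 0.0]
wrist_force: [-1.8, -0.4, 10.2]
width: 0.451
gripper_force: 5.0
```

Call:
{"op": "step_arm", "data": {"moves": [0,0,0.06,0,0,0,0.55,0,0,0.04,0,0,0,0.55,0,0,0,0,0,0,0.55]}}

```text
time: 5.75
tcp_pos: [0.4815, 0.0797, 0.2191]
tcp_rot: [0.001, -0.039, 0.999, -0.0]
wrist_force: [-5.5, -0.9, 21.4]
width: 0.448
gripper_force: 10.5
```

```bash
cat > look.py <<'E'
from h import *
import sys
f=optics.grab_frame('side')
rem([.4806,.080,.219],94.6)
for a in models.spot_point("jaw_mid",f)[:1]:
    P=onplane(np.array(a["point"]),f,.0245); ex=np.array([.9965,.083])
    print("jaw jig-x", -80+1000*(P-[.4806,.080])@ex, a["conf"])
cv2.imwrite(f'pics/{sys.argv[1]}.png',cv2.resize(f['pixels'][130:230,140:260],None,fx=6,fy=6,interpolation=2))
E
python3 look.py p1
```

```text
t 5.8 tcp [0.4815 0.0797 0.2191] units [0.035 0.016 0.003] yaw units toolz -0.013 width 0.44660631601533424 F [-6.5  -0.13 21.42] [ 0.0017  0.     -1.    ]
```

View pics/p1.png

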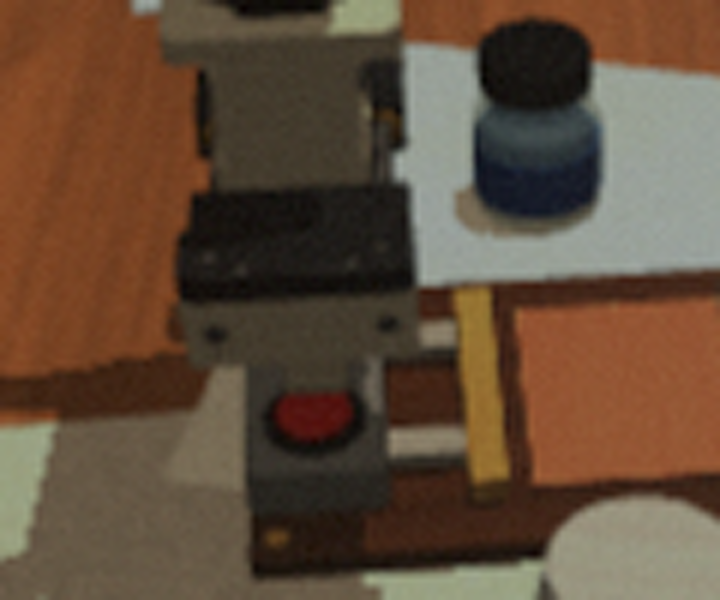

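The right button is down and the jaw has left the plate (a gap shows at column ~510), so it is gliding. Holding.

Call:
{"op": "step_arm", "data": {"moves": [0,0,0,0,0,0,0.55,0,0,0,0,0,0,0.55,0,0,0,0,0,0,0.55,0,0,0,0,0,0,0.55,0,0,0,0,0,0,0.55]}}

```text
time: 6.48
tcp_pos: [0.4815, 0.0797, 0.2191]
tcp_rot: [0.001, -0.039, 0.999, -0.0]
wrist_force: [-6.0, 0.6, 20.5]
width: 0.453
gripper_force: 10.4
```

Call:
{"op": "step_arm", "data": {"moves": [0,0,0,0,0,0,0.55,0,0,0,0,0,0,0.55,0,0,0,0,0,0,0.55,0,0,0,0,0,0,0.55,0,0,0,0,0,0,0.55]}}

```text
time: 7.1
tcp_pos: [0.4815, 0.0797, 0.2191]
tcp_rot: [0.001, -0.039, 0.999, -0.0]
wrist_force: [-6.1, -0.7, 20.0]
width: 0.45
gripper_force: 10.4
```

Call:
{"op": "step_arm", "data": {"moves": [0,0,0,0,0,0,0.55,0,0,0,0,0,0,0.55,0,0,0,0,0,0,0.55,0,0,0,0,0,0,0.55,0,0,0,0,0,0,0.55]}}

```text
time: 7.72
tcp_pos: [0.4815, 0.0797, 0.2191]
tcp_rot: [0.001, -0.039, 0.999, -0.0]
wrist_force: [-5.2, -0.1, 20.4]
width: 0.451
gripper_force: 10.4
```

Call:
{"op": "step_arm", "data": {"moves": [0,0,0,0,0,0,0.55,0,0,0,0,0,0,0.55,0,0,0,0,0,0,0.55,0,0,0,0,0,0,0.55,0,0,0,0,0,0,0.55]}}

```text
time: 8.35
tcp_pos: [0.4815, 0.0797, 0.2191]
tcp_rot: [0.001, -0.039, 0.999, -0.0]
wrist_force: [-6.0, -0.9, 21.3]
width: 0.452
gripper_force: 10.4
```

Call:
{"op": "step_arm", "data": {"moves": [0,0,0,0,0,0,0.55,0,0,0,0,0,0,0.55,0,0,0,0,0,0,0.55,0,0,0,0,0,0,0.55,0,0,0,0,0,0,0.55]}}

```text
time: 8.98
tcp_pos: [0.4815, 0.0797, 0.219]
tcp_rot: [0.001, -0.039, 0.999, -0.0]
wrist_force: [-5.8, -0.4, 19.5]
width: 0.449
gripper_force: 10.4
```

Call:
{"op": "step_arm", "data": {"moves": [0,0,0,0,0,0,0.55,0,0,0,0,0,0,0.55,0,0,0,0,0,0,0.55,0,0,0,0,0,0,0.55,0,0,0,0,0,0,0.55]}}

```text
time: 9.6
tcp_pos: [0.4815, 0.0797, 0.2191]
tcp_rot: [0.001, -0.039, 0.999, -0.0]
wrist_force: [-5.4, -0.9, 21.1]
width: 0.447
gripper_force: 10.4
```

```bash
python3 look.py p2; python3 -c "
from h import *
f=optics.grab_frame('side')
for X in (-13,-43): 
  p=np.array([.4806,.080])+(X+80)/1000*np.array([.9965,.083]); print(X,(proj([*p,.0245],f)-[140,130])*6)"
```

```text
t 9.65 tcp [0.4815 0.0797 0.2191] units [0.035 0.016 0.003] yaw units toolz -0.013 width 0.4488032434582726 F [-5.33 -0.4  20.64] [ 0.0018 -0.     -1.    ]
jaw jig-x -37.969406367673926 0.68
-13 [495.47171865 374.08678644]
-43 [413.81636921 379.10357009]
```

View pics/p2.png

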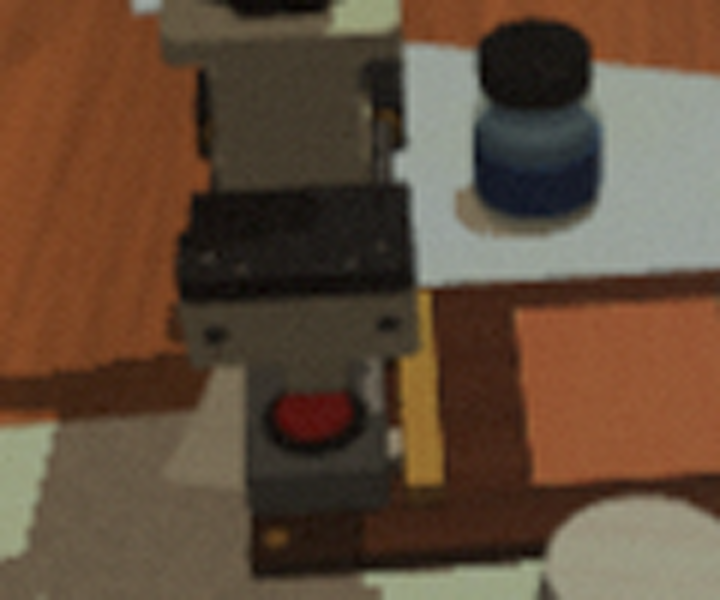

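The jaw is now around column 420. It was about 498 closed, and fully open should be about 415, so it is nearly or fully open. I'll hold longer and check that it has stopped.

Call:
{"op": "step_arm", "data": {"moves": [0,0,0,0,0,0,0.55,0,0,0,0,0,0,0.55,0,0,0,0,0,0,0.55,0,0,0,0,0,0,0.55,0,0,0,0,0,0,0.55]}}

```text
time: 10.38
tcp_pos: [0.4815, 0.0797, 0.2191]
tcp_rot: [0.001, -0.039, 0.999, -0.0]
wrist_force: [-5.5, -1.0, 20.5]
width: 0.45
gripper_force: 10.4
```

Call:
{"op": "step_arm", "data": {"moves": [0,0,0,0,0,0,0.55,0,0,0,0,0,0,0.55,0,0,0,0,0,0,0.55,0,0,0,0,0,0,0.55,0,0,0,0,0,0,0.55]}}

```text
time: 11.0
tcp_pos: [0.4815, 0.0797, 0.2191]
tcp_rot: [0.001, -0.039, 0.999, -0.0]
wrist_force: [-5.6, -0.1, 20.5]
width: 0.452
gripper_force: 10.4
```

Call:
{"op": "step_arm", "data": {"moves": [0,0,0,0,0,0,0.55,0,0,0,0,0,0,0.55,0,0,0,0,0,0,0.55,0,0,0,0,0,0,0.55,0,0,0,0,0,0,0.55]}}

```text
time: 11.62
tcp_pos: [0.4815, 0.0797, 0.2191]
tcp_rot: [0.001, -0.039, 0.999, -0.0]
wrist_force: [-5.8, -0.1, 20.3]
width: 0.45
gripper_force: 10.4
```

```bash
python3 look.py p3; python3 -c "
import cv2,numpy as np
for p in('p1','p2','p3'):
  i=cv2.imread(f'pics/{p}.png')[430:470].astype(int); m=((i[...,2]>130)&(i[...,1]>90)&(i[...,0]<90)).sum(0)>20
  x=np.nonzero(m)[0]; print(p,x.min(),x.max())"
```

```text
t 11.675 tcp [0.4815 0.0797 0.2191] units [0.035 0.016 0.003] yaw units toolz -0.013 width 0.44735929877403946 F [-5.62  0.19 20.75] [ 0.0018 -0.     -1.    ]
jaw jig-x -45.592039761679246 0.6
p1 470 501
p2 407 439
p3 407 439
```

The jaw has stopped, fully open. Lifting straight up and moving away.

Call:
{"op": "step_arm", "data": {"moves": [0,0,-0.3,0,0,0,0.55,0,0,-0.6,0,0,0,0.55,0,0,-1,0,0,0,0.55,0,0,-1,0,0,0,0.55,0,0,-1,0,0,0,0.55]}}

```text
time: 12.35
tcp_pos: [0.4814, 0.0796, 0.3158]
tcp_rot: [0.0, -0.039, 0.999, 0.0]
wrist_force: [0.3, -0.7, -0.1]
width: 0.448
gripper_force: 0.0
```

Call:
{"op": "step_arm", "data": {"moves": [0,0,-1,0,0,0,0.55,0.3,1,-1,0,0,0,0.55,0.3,1,-0.5,0,0,0,0.55,0.3,1,0,0,0,0,0.55,0.3,1,0,0,0,0,0.55]}}

```text
time: 12.98
tcp_pos: [0.4432, 0.1776, 0.3778]
tcp_rot: [0.0, -0.039, 0.999, 0.0]
wrist_force: [-0.4, -0.1, 0.4]
width: 0.453
gripper_force: 0.0
```

Call:
{"op": "step_arm", "data": {"moves": [0.5,1,0,0,0,0,0.55,0.5,1,0,0,0,0,0.55,0.5,1,0,0,0,0,0.55,0.5,1,0,0,0,0,0.55,0.5,1,0,0,0,0,0.55]}}

```text
time: 13.6
tcp_pos: [0.3709, 0.2973, 0.3776]
tcp_rot: [0.0, -0.039, 0.999, 0.0]
wrist_force: [0.1, -0.2, 1.1]
width: 0.451
gripper_force: 0.0
```

Call:
{"op": "step_arm", "data": {"moves": [0.3,0.8,0,0,0,0,0.55,0.2,0.4,0,0,0,0,0.55,0,0,0,0,0,0,0.55,0,0,0,0,0,0,0.55,0,0,0,0,0,0,0.55]}}

```text
time: 14.22
tcp_pos: [0.3571, 0.325, 0.3772]
tcp_rot: [0.0, -0.039, 0.999, -0.0]
wrist_force: [-0.4, -0.1, 0.7]
width: 0.452
gripper_force: 0.0
```

```bash
python3 look.py p4; python3 -c "
from h import *
ims=[]
for n,(u,v) in dict(top=(240,230),side=(230,190)).items():
    f=optics.grab_frame(n); ims.append(cv2.resize(f['pixels'][v-90:v+90,u-65:u+65],None,fx=3,fy=3,interpolation=2))
    for c,a,b in reds(f): print(n,c.round(1),a,b)
    for q in('plate','can','jar','tube'):
        r=models.spot_point(q,f); print(q,np.round(r[0]['point'],1) if r else None)
cv2.imwrite('pics/end.png',np.hstack(ims))"
```

```text
t 14.275 tcp [0.3571 0.3251 0.3773] units [ -4.163 -10.157   6.331] yaw units toolz -0.024 width 0.4513033126937717 F [-0.34  0.8  -0.04] [ 1.e-04  0.e+00 -1.e+00]
jaw jig-x -35.92385100581454 0.72
top [258.  276.8] 184 [251, 269, 15, 16]
top [223.1 283.6] 186 [216, 276, 15, 16]
plate [227.7 215. ]
can [314.8 206.8]
jar [156.6 243. ]
tube [208.2 156.5]
side [44.4 76.5] 280 [30, 71, 30, 12]
side [191.4 178.1] 63 [186, 175, 12, 7]
side [191.6 195.5] 78 [186, 192, 12, 8]
plate [242.6 194.8]
can [245.9 256.9]
jar [226.3 168.1]
tube [299.4 189.6]
```

View pics/end.png

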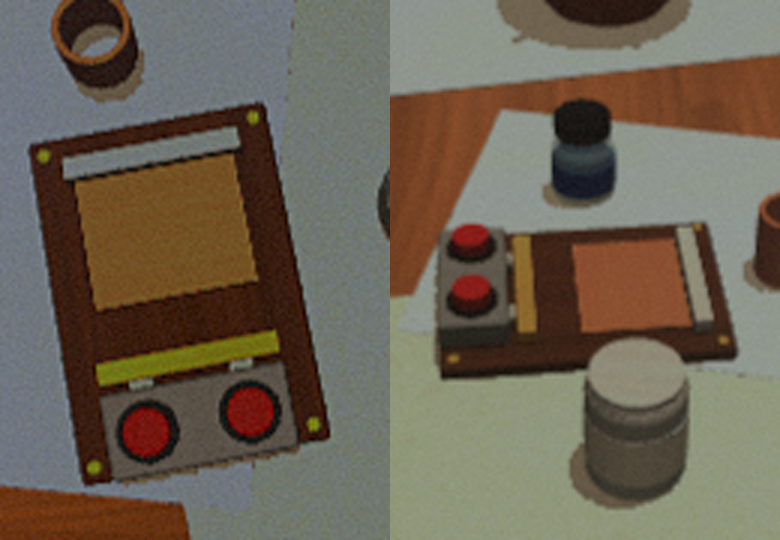

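The jaw is open beside the grey block. Both buttons are up, at the same pixels as at the start: (223,284) and (258,277) in the top view. The plate and the three loose things are where they were.

```bash
python3 -c "
from rig import job
print(job.close_job())"
```

```text
the job is handed in; nothing more can be done
None
```

I pressed both buttons together until the jaw was fully open. Both buttons are back up, the plate, can, jar and tube show no sign of having moved, the arm is clear, and the job is handed in after about 14 s on the robot's clock.

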